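# Turn the heater dial to zero and hold out the battery cassette

### The arm

A 7-joint arm with a two-finger parallel gripper is mounted at the origin on the work surface. World frame = base frame: x ahead of the robot, y to its left, z up, the work surface at z = 0. Lengths are in m, angles in rad, forces in N, time in s.
With the tool pointing down it reaches from about 0.4 to 0.85 m from the base axis. Payload 10.4 kg.
Tool frame: the origin (TCP) lies at the very end of the fingers, on their centre line; the grasp point (between the pads) lies 19 mm behind it (grasp_offset is the distance from the TCP to the grasp point, in m); z points along the fingers, y is the line along which they close (so a half turn about z gives the same grasp; the last joint's range is limited). The gripper opens to 85 mm and grips with 20 to 120 N. Pads are 22 mm wide; open, the fingers measure 114 mm over their backs; the gripper's body (76 mm by 85 mm) begins 54 mm behind the grasp point. The pads swing forward as they close: fully open they stand 13 mm farther back than shut.
Start: joints at [1.172, 0.332, -0.065, 1.46, 0.022, 1.35, -0.088], TCP at [0.229, -0.581, 0.231] pointing down, gripper open.
Joint ranges: [-2.6, 2.6], [-0.5, 2.12], [-1.47, 1.34], [0.16, 2.42], [-1.27, 4.41], [0.06, 2.06], [-2.6, 2.6]. Speed limits (rad/s): [2.22, 2.22, 2.79, 2.79, 3.14, 3.14, 3.14].

### API

Orientations are given as a unit quaternion [x, y, z, w].
In Python, from workcell import * gives the robot as it stands.
- The arm moves only by the tool jog_arm, never from a script. Its argument "plan" is a list of rows, each a list of 3 entries, a list of its own where there are three numbers: the turn, a rotation vector about the tool's x, y, z in rad, then the shift along the tool's x, y, z in m, then the finger opening in m, from 0 to 0.0854. A call has 1 to 8 rows; each row is the pose to reach, as a shift and turn from the pose commanded when the call began, along the tool's axes at that moment; what a row does not reach only later rows make up. A row lasts 1/12 s, in which the tool goes at most 41.7 mm and 7.16 degrees, less where a joint would pass 70% of its speed; a pose out of reach is approached as far as the arm can. A call with a gripper value outside its range is refused whole. The fingers move at their own pace and stop on an object; "force" is the grip in N (left out, the last holds). Time passes only in rows, so rows that repeat a pose let the fingers close. It gives the time, the measured TCP pose, the force, the opening and the grip force at its end, in the units of the state.
- get_obs(): the state, without advancing time (a new reading comes with each control period).
- camera(name): name is "scene" or "top"; returns a dict with "img" (420x560x3 uint8, red, green, blue), "mtx" (3x3 intrinsics, pixels), "extrinsics" (4x4, takes a point from camera to world coordinates). Camera axes: x right, y down, z forward; pixel columns grow to the right and rows downward; lengths in m; the calibration is good to about 2 mm. A picture is of the moment at which its call begins. There is no depth.
- hand_in(): hands the job in; it is judged then, once.
The state is a dict: "clock": time; "joint_pos": joint angles; "joint_velocities": joint speeds; "tau": joint torques, N m; "position": TCP position; "ee_rot": TCP orientation; "ft_force": force on the tool from outside, world axes, zero at the start; "torque": the same for the moment, N m; "grip_width": opening from 0.0 (shut) to 1.0 (fully open); "grasp_force": force on a finger pad.
Only numpy, scipy, OpenCV 4.12 (cv2) and the standard library are available. Lean on these libraries where they do the work, as an engineer would, in place of code of your own. Each camera call takes 0.05 s, during which the arm holds its last target. There are 200 camera calls.

### The job

On the heater's control box, turn the dial knob back until its pointer is on the long zero mark and let go of it. Then pinch the two ribbed side catches of the battery cassette together so that it unlatches, lift it straight up out of its slot, and finish while still holding it by the pinched catches, upright and still in the air with its underside at least 3 cm above the top of the box. Leave the lota, bottle, mug and soap holder where they are, and do not pull the cassette before the dial is at zero.

Things in the scene. Friction and masses are not known exactly. Their poses are not given: they have to be found in the camera images.
- heater_box: White control box, fixed on the teak surface: 140 (x) by 270 (y) by 60 mm high. Origin under its centre, on the surface; z up. The dial's axis is at x = 0, y = +65 mm, the cassette slot's centre at x = 0, y = -70 mm of this frame. The dial's long black zero mark lies from its axis toward this frame's +x; five small ticks follow it clockwise.
- knob_grip (a point): Point on the dial knob's vertical axis, half-way up its grip bar, 81 mm above the surface. The bar is 40 mm long, 12 mm wide, its top 94 mm above the surface; it stands on a disc of radius 22 mm, disc top 69 mm above the surface. Axes turn with the knob: x runs along the bar to its pointer end (black nose; white line on that half of the black bar's top).
- knob (a joint): Angle of the dial knob in rad: 0 with the pointer at the zero mark, growing clockwise seen from above. It starts between 0.6 and 1.4, can turn from -0.6 to 1.7 (no stop at zero), stays where it is left, and needs about 0.04 N m to turn.
- cassette_grip (a point): Middle of the loose battery cassette between its two upright black ribbed catch plates, 77 mm above the surface when seated. x = the box's x, from near to far catch, the line of pinching; z up. Plates are 36 mm wide (y), 4 mm thick, tops 34 mm above the box's top; over their outer faces 56 mm free, 42 mm pinched. Between them a fixed body 30 (x) by 62 mm (y), its top with two cells 80 mm up.
- cassette_foot (a point): Centre of the cassette's underside, 71 mm below cassette_grip, 6 mm above the surface when seated, so 54 mm of lift brings it level with the box's top. Its foot is 57 (x) by 63 mm (y), with about 1.5 mm of play in the slot. Free catches lock under the slot's rim. Cassette mass about 100 to 180 g.
- catch_near (a joint): Inward travel of the catch on the -x side of the cassette, in m: 0 free (locked), 0.007 fully pinched (stop). Released above about 0.0045. A spring pushes it out, 2.5 N free to 6 N fully in.
- catch_far (a joint): The same for the catch on the +x side: it moves toward -x when pinched.
- lota: Loose polished steel lota (round pot), 108 mm in diameter, 100 mm high, origin under its centre. A bystander.
- bottle: Loose brown glass bottle with twist cap, 56 mm in diameter, 150 mm high, origin under its centre. A bystander.
- mug: Loose yellow plastic mug, 84 mm in diameter, 90 mm high, with a handle at its +y side, origin under its centre. A bystander.
- soap_holder: Loose oval green soap holder with a bar of soap, 68 by 153 mm and 26 mm high, long side along its y, origin under its centre. A bystander.
Things that resemble listed ones, but are neither listed nor needed, are in the scene too. Of the things that look like the part that bears cassette_grip, the smallest one is meant.

How it is judged:
On the way, in this order (a step that is already met when the one before it is completed fails the run):
1. the dial reads zero and the fingers have let go of it, the cassette still in its slot (value of joint knob between -0.12 and 0.12 rad and contact force between the fingers and heater_box below 0.05 N and height (world z) of cassette_grip below 0.085 m), for 0.2 s.
2. both catches are pinched in by the fingers (value of joint each of catch_near, catch_far above 0.005 m and contact force between the fingers and cassette above 2 N), for 0.1 s.
At the end, for the whole second after the job is handed in: Cassette held by the fingers, both catches in over 5 mm, speed under 3 cm/s, tilt under 0.3 rad, its grip point over 154 mm above the surface (underside 23 mm over the box), touching neither box nor bystanders; dial within 0.12 rad of zero; bystanders moved under 30 mm (all of step 2 and value of joint knob between -0.12 and 0.12 rad and height (world z) of cassette_grip above 0.154 m and angle between cassette_grip's own z axis and vertical below 0.3 rad and linear speed of cassette below 0.03 m/s and contact force between cassette and heater_box below 0.05 N and contact force between cassette and lota below 0.05 N and contact force between cassette and bottle below 0.05 N and contact force between cassette and mug below 0.05 N and contact force between cassette and soap_holder below 0.05 N and distance of each of lota, bottle, mug, soap_holder from where it was at the start of the episode below 0.03 m); the arm keeps its last pose, push and grip.
It fails at once if the cassette is pulled up while the dial is off zero (height (world z) of cassette_grip above 0.095 m and (value of joint knob above 0.15 rad or value of joint knob below -0.15 rad)).
It fails at once if a bystander is shifted by more than 4 cm or tipped (distance of any of lota, bottle, mug, soap_holder from where it was at the start of the episode above 0.04 m or angle between any of lota, bottle, mug, soap_holder's own z axis and vertical above 0.5 rad).
It also fails if it takes over 56 s, if anything falls off the work surface, if the arm or the gripper's body presses on something with over 40 N, if the wrist force passes 120 N, or if a joint passes its speed limit or range.

## Working session

There is one attempt and no reset: what is moved stays moved. The work goes in short steps, Python scripts to look and compute and a tool call to move; the robot and the scene stay as the last step left them, time stands still between calls to the robot, and variables do not carry over. Pictures are saved under pics/ and viewed, at most 10 in all, crops included, and the job is handed in when it is done.

Besides the shell and the picture viewer there is one more tool, called after ">>>" as name(argument=value, ...), one argument or row to a line, values as JSON. jog_arm: Moves the arm, as the interface text tells. Its arguments: {"type":"object","properties":{"plan":{"type":"array"},"force":{"type":"number"}},"required":["plan"]}

```bash
mkdir -p pics; python3 - <<'E'
from workcell import *
import cv2,numpy as np
for n in("scene","top"):
    c=camera(n);cv2.imwrite(f"pics/{n}0.png",cv2.resize(c["img"][:,:,::-1],(784,588),interpolation=cv2.INTER_CUBIC))
    np.savez(n+"0.npz",**c)
    print(n,np.round(c["mtx"],1).tolist(),np.round(c["extrinsics"],3).tolist())
o=get_obs();print({k:np.round(v,3).tolist() for k,v in o.items()})
E
```

```text
scene [[385.0, 0.0, 276.1], [0.0, 385.0, 208.2], [0.0, 0.0, 1.0]] [[-0.583, 0.6, -0.547, 1.001], [0.812, 0.427, -0.398, 0.396], [-0.006, -0.677, -0.736, 0.74], [0.0, 0.0, 0.0, 1.0]]
top [[475.6, 0.0, 285.6], [0.0, 475.6, 219.5], [0.0, 0.0, 1.0]] [[0.018, -0.985, 0.169, 0.319], [-1.0, -0.019, 0.001, 0.04], [0.003, -0.169, -0.986, 1.208], [0.0, 0.0, 0.0, 1.0]]
{'clock': 0.1, 'joint_pos': [1.172, 0.333, -0.065, 1.461, 0.022, 1.35, -0.089], 'joint_velocities': [0.001, 0.0, 0.001, -0.001, 0.002, -0.001, -0.0], 'tau': [0.003, -62.675, 0.05, -39.243, 0.016, 0.007, 0.0], 'position': [0.229, -0.581, 0.231], 'ee_rot': [0.982, 0.187, -0.0, -0.001], 'ft_force': [-0.166, -0.247, 0.329], 'torque': [0.018, -0.021, 0.027], 'grasp_force': 0.0, 'grip_width': 0.999}
```

View pics/top0.png

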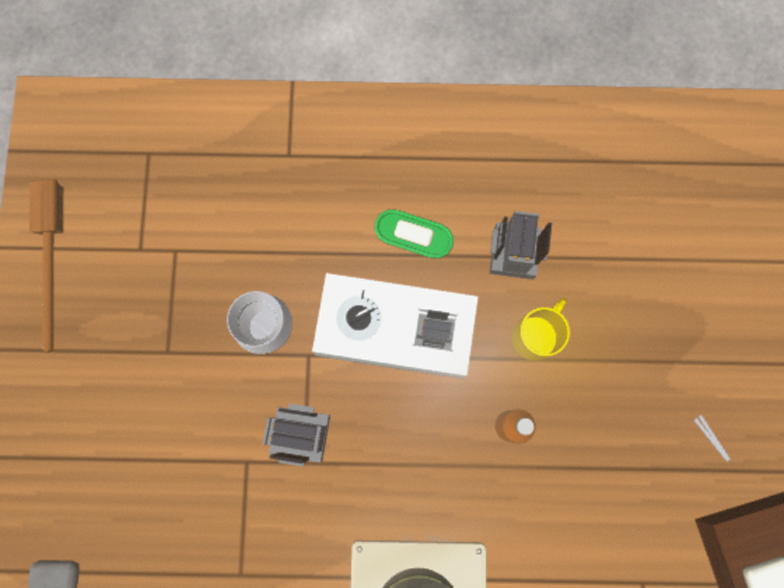

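View pics/scene0.png

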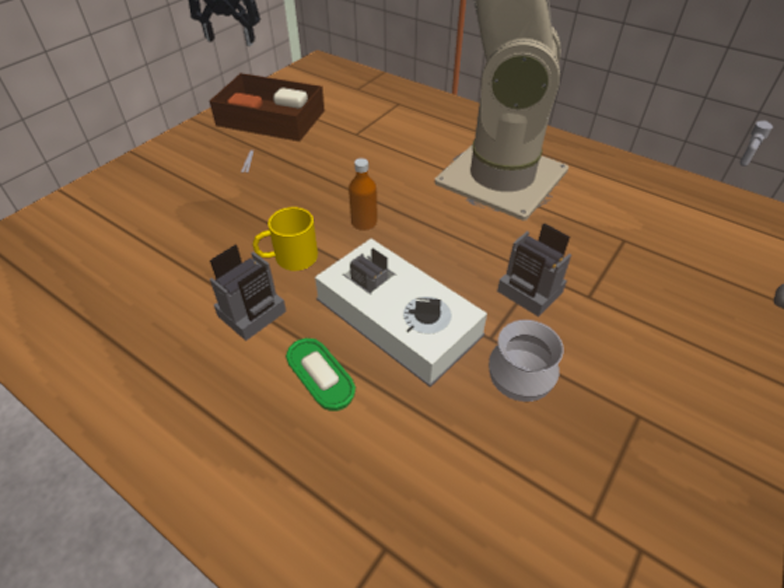

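The top view shows the box with corners near (327,274), (477,296), (466,376) and (313,354). The dial is near (359,317) with its pointer to the upper right and the zero mark pointing up. The seated cassette is near (436,330). The two larger look-alikes stand off the box at (297,435) and (521,245).

```bash
cat > h.py <<'E'
import numpy as np,cv2
def ray(c,uv,z):
    uv=np.atleast_2d(uv).astype(float);K=c["mtx"];E=c["extrinsics"]
    d=np.c_[(uv-K[:2,2])/[K[0,0],K[1,1]],np.ones(len(uv))]@E[:3,:3].T
    t=(z-E[2,3])/d[:,2];return E[:3,3]+d*t[:,None]
def proj(c,p):
    E=c["extrinsics"];q=(np.atleast_2d(p)-E[:3,3])@E[:3,:3]
    q=q@c["mtx"].T;return q[:,:2]/q[:,2:]
def box(c):
    im=c["img"].astype(int);m=((im.min(2)>170)&(im.max(2)-im.min(2)<40)).astype(np.uint8)
    # box-top white only
    cs=cv2.findContours(m,cv2.RETR_EXTERNAL,cv2.CHAIN_APPROX_NONE)[0]
    k=max(cs,key=cv2.contourArea)
    p=ray(c,k[:,0,:],0.06)[:,:2].astype(np.float32)
    return cv2.minAreaRect(p)
E
python3 - <<'E'
from h import *
T=dict(np.load("top0.npz"));S=dict(np.load("scene0.npz"))
for c in(T,):
    r=box(c);print(r)
(cx,cy),(w,h),a=r
B=cv2.boxPoints(r);e=[B[(i+1)%4]-B[i] for i in range(2)];e=max(e,key=np.linalg.norm)
ey=e/np.linalg.norm(e)*np.sign(e[1]);ex=np.array([ey[1],-ey[0]]);yaw=np.arctan2(ex[1],ex[0])
C=np.array([cx,cy]);print("yaw",yaw,"knob",C+.065*ey,"cas",C-.07*ey)
np.savez("box.npz",C=C,ex=ex,ey=ey,yaw=yaw)
# predicted projections, crops
out=[]
for n,c in(("top",T),("scene",S)):
    im=c["img"][:,:,::-1].copy()
    pts=[list(C+x*ex+y*ey)+[z] for x,y,z in[(0,.065,.094),(.05,.065,.06),(0,-.07,.08),(.07,.135,.06),(-.07,-.135,.06),(.07,-.135,.06),(-.07,.135,.06),(.026,-.07,.094),(-.026,-.07,.094)]]
    uv=proj(c,pts);u0=uv.min(0).astype(int)-15;s=4 if n=="top" else 4
    cr=im[u0[1]:u0[1]+130,u0[0]:u0[0]+150];cr=cv2.resize(cr,None,fx=4,fy=4,interpolation=cv2.INTER_CUBIC)
    for q in (uv-u0)*4+2: cv2.drawMarker(cr,tuple(int(v) for v in q),(0,0,255),0,10)
    print(n,u0);cv2.imwrite(f"pics/c_{n}.png",cr)
    out.append(cr[:290 if n=="top" else 520])
cv2.imwrite("pics/crop.png",cv2.resize(np.vstack(out),None,fx=.74,fy=.74)); print(out[0].shape,out[1].shape)
E
```

```text
((1.0239089727401733, 0.1259886920452118), (0.16619442403316498, 0.4069257974624634), 1.1332978010177612)
yaw 0.019779578 knob [1.02262338 0.19097597] cas [1.02529345 0.05600239]Traceback (most recent call last):
  File "<stdin>", line 16, in <module>
cv2.error: OpenCV(4.12.0) /io/opencv/modules/imgproc/src/resize.cpp:4208: error: (-215:Assertion failed) !ssize.empty() in function 'resize'
```

The mask picked the floor strip instead. I'll select the contour whose size matches the box.

```bash
cat >> h.py <<'E'
def box(c):
    im=c["img"].astype(int);m=((im.min(2)>165)&(im.max(2)-im.min(2)<40)).astype(np.uint8)
    cs=cv2.findContours(m,cv2.RETR_EXTERNAL,cv2.CHAIN_APPROX_NONE)[0]
    rs=[cv2.minAreaRect(ray(c,k[:,0,:],0.06)[:,:2].astype(np.float32)) for k in cs if len(k)>30]
    return min(rs,key=lambda r:abs(min(r[1])-.14)+abs(max(r[1])-.27))
E
cat > m.py <<'E'
from h import *
T=dict(np.load("top0.npz"));S=dict(np.load("scene0.npz"))
r=box(T);print(r)
(cx,cy),(w,h),a=r
B=cv2.boxPoints(r);e=[B[(i+1)%4]-B[i] for i in range(2)];e=max(e,key=np.linalg.norm)
ey=e/np.linalg.norm(e)*np.sign(e[1]);ex=np.array([ey[1],-ey[0]]);yaw=np.arctan2(ex[1],ex[0])
C=np.array([cx,cy]);print("yaw",yaw,"knob",C+.065*ey,"cas",C-.07*ey)
np.savez("box.npz",C=C,ex=ex,ey=ey,yaw=yaw)
out=[]
for n,c in(("top",T),("scene",S)):
    im=c["img"][:,:,::-1].copy()
    pts=[list(C+x*ex+y*ey)+[z] for x,y,z in[(0,.065,.094),(.05,.065,.06),(0,-.07,.08),(.07,.135,.06),(-.07,-.135,.06),(.07,-.135,.06),(-.07,.135,.06),(.026,-.07,.094),(-.026,-.07,.094)]]
    uv=proj(c,pts);u0=uv.min(0).astype(int)-10
    cr=im[u0[1]:u0[1]+(95 if n=="top" else 110),u0[0]:u0[0]+135];cr=cv2.resize(cr,None,fx=5,fy=5,interpolation=cv2.INTER_CUBIC)
    for q in (uv-u0)*5+2: cv2.drawMarker(cr,tuple(int(v) for v in q),(0,0,255),0,10)
    print(n,u0);out.append(cr)
cv2.imwrite("pics/crop.png",cv2.resize(np.vstack(out),None,fx=.58,fy=.58,interpolation=cv2.INTER_AREA))
cv2.imwrite("pics/crop_t.png",out[0])
E
python3 m.py
```

```text
((0.4869162142276764, 0.04812883585691452), (0.2701624035835266, 0.14232304692268372), 82.15906524658203)
yaw -0.13684992 knob [0.49578372 0.11252113] cas [ 0.47736659 -0.02121671]
top [212 185]
scene [215 159]
```

View pics/crop.png

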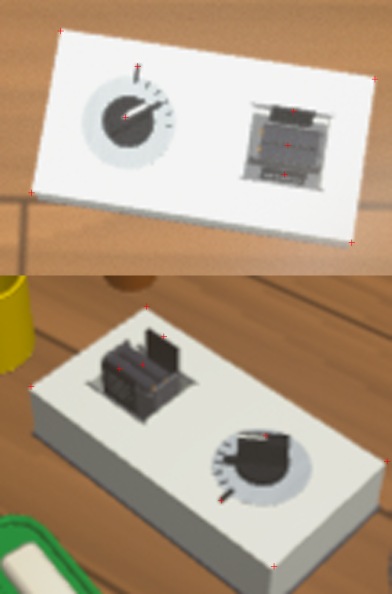

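The projected box corners land on the imaged corners in both views. The zero mark lies along box +x, and the pointer is about 55–60° clockwise of it. Next I'll fit the pointer line and work out the first move.

```bash
cat >> h.py <<'E'
from scipy.spatial.transform import Rotation as R
def delta(o,pos,alpha):
    R0=R.from_quat(o["ee_rot"]);p=np.array(o["position"])
    Rt=R.from_matrix(np.c_[[np.cos(alpha),np.sin(alpha),0],[np.sin(alpha),-np.cos(alpha),0],[0,0,-1]])
    print("p",p.round(4),"turn",(R0.inv()*Rt).as_rotvec().round(3),"shift",R0.inv().apply(np.array(pos)-p).round(4))
def state(o):
    x=R.from_quat(o["ee_rot"]).as_matrix()[:,0]
    print("p",np.round(o["position"],4),"alpha",np.arctan2(x[1],x[0]).round(3),"f",np.round(o["ft_force"],1),"w",round(o["grip_width"]*.0854,4),"gf",np.round(o["grasp_force"],1),"t",o["clock"])
def knob(c,b,z=.094):
    C,ex,ey=b["C"],b["ex"],b["ey"];k=C+.065*ey
    v,u=np.mgrid[0:420,0:560];P=ray(c,np.c_[u.ravel(),v.ravel()],z)[:,:2]-k
    g=c["img"].min(2).ravel().astype(int);X=P@ex;Y=P@ey;r=np.hypot(X,Y)
    m=(r<.017)&(r>.004)&(g>110);d=np.array([X[m].mean(),Y[m].mean()])
    dk=(r<.03)&(g<90);print("n",m.sum(),"white line ang (cw)",-np.arctan2(d[1],d[0]),"dark centroid mm",1e3*X[dk].mean(),1e3*Y[dk].mean(),dk.sum())
    mu=cv2.moments(((r<.03)&(g<75)).reshape(420,560).astype(np.uint8),True)
E
python3 - <<'E'
from h import *
from workcell import *
b=dict(np.load("box.npz"));T=dict(np.load("top0.npz"));knob(T,b)
o=get_obs();k=b["C"]+.065*b["ey"]
delta(o,[*k,.2],2.03)
# bystander rough positions (784 scale px -> 560)
for n,u,z in(("bottle",(522,426),.15),("lookalike",(297,435),.1),("mug",(545,331),.09),("lota",(259,322),.1)):print(n,ray(T,np.array(u)/1.4,z).round(3))
E
```

```text
n 16 white line ang (cw) 0.5848526441287606 dark centroid mm -4.463073587063052 -2.1134069955232655 165
p [ 0.2293 -0.581   0.2306] turn [-1.000e-03 -1.000e-03 -1.654e+00] shift [ 0.5025 -0.5473  0.0313]
bottle [[ 0.316 -0.155  0.15 ]]
lookalike [[0.295 0.204 0.1  ]]
mug [[ 0.475 -0.206  0.09 ]]
lota [[0.48  0.276 0.1  ]]
```

```bash
python3 - <<'E'
from h import *
b=dict(np.load("box.npz"));T=dict(np.load("top0.npz"));S=dict(np.load("scene0.npz"));o=[]
k=b["C"]+.065*b["ey"]
for c in(T,S):
    uv=proj(c,[[*k,.094],*[[*(k+.02*(np.cos(a)*b["ex"]-np.sin(a)*b["ey"])),.094] for a in(.6,.8,1.,1.2)]]);u0=uv[0].astype(int)-22
    cr=cv2.resize(c["img"][u0[1]:u0[1]+44,u0[0]:u0[0]+44,::-1],None,fx=9,fy=9,interpolation=cv2.INTER_CUBIC)
    for q in (uv-u0+.5)*9: cv2.circle(cr,tuple(int(v) for v in q),2,(0,0,255),-1)
    o.append(cr)
cv2.imwrite("pics/k0.png",np.hstack(o))
E
```

```text
(no output)
```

View pics/k0.png

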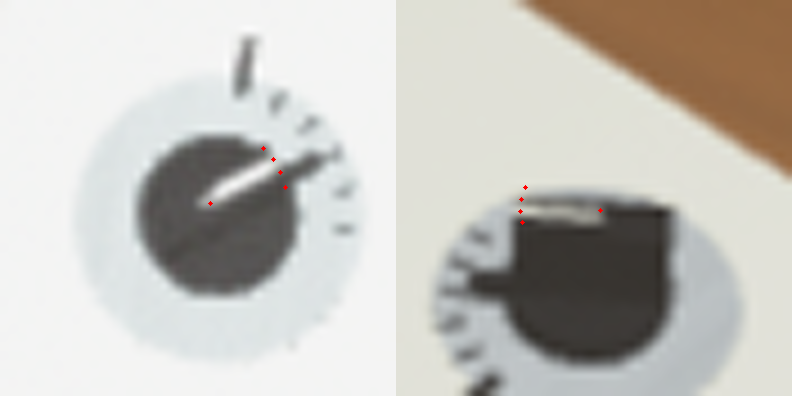

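>>> jog_arm(
  plan=[
    [[0, 0, -0.12], [0.028, -0.03, 0.002], 0.0854],
    [[0, 0, -0.24], [0.056, -0.06, 0.003], 0.0854],
    [[0, 0, -0.36], [0.084, -0.09, 0.005], 0.0854],
    [[0, 0, -0.48], [0.112, -0.12, 0.007], 0.0854],
    [[0, 0, -0.6], [0.14, -0.15, 0.01], 0.0854],
    [[0, 0, -0.72], [0.168, -0.18, 0.01], 0.0854],
    [[0, 0, -0.84], [0.196, -0.21, 0.01], 0.0854],
    [[0, 0, -0.96], [0.224, -0.24, 0.01], 0.0854],
  ],
)

```text
clock: 0.77
position: [0.3497, -0.2739, 0.2211]
ee_rot: [0.783, 0.622, -0.0, -0.0]
ft_force: [1.3, -0.4, 0.3]
grip_width: 1.0
grasp_force: 0.0
```

The left crop shows the white line running from (213,200) to about (278,160). That puts the pointer between the 0.8 and 1.0 markers, so the knob is about 0.9 rad. The zero mark points along box +x.

```bash
python3 - <<'E'
from h import *
from workcell import *
b=dict(np.load("box.npz"));k=b["C"]+.065*b["ey"];o=get_obs();state(o);delta(o,[*k,.15],2.10)
E
```

```text
p [ 0.3497 -0.2739  0.2211] alpha 1.342 f [ 1.3 -0.4  0.3] w 0.0854 gf 0.0 t 0.7667
p [ 0.3497 -0.2739  0.2211] turn [-0.     0.    -0.758] shift [0.4096 0.0544 0.0709]
```

>>> jog_arm(
  plan=[
    [[0, 0, -0.1], [0.035, 0.005, 0], 0.0854],
    [[0, 0, -0.2], [0.075, 0.01, 0], 0.0854],
    [[0, 0, -0.3], [0.115, 0.015, 0], 0.0854],
    [[0, 0, -0.4], [0.155, 0.02, 0], 0.0854],
    [[0, 0, -0.5], [0.195, 0.026, 0], 0.0854],
    [[0, 0, -0.6], [0.235, 0.031, 0], 0.0854],
    [[0, 0, -0.7], [0.275, 0.037, 0], 0.0854],
    [[0, 0, -0.758], [0.31, 0.041, 0], 0.0854],
  ],
)

```text
clock: 1.43
position: [0.4621, 0.0186, 0.2214]
ee_rot: [0.497, 0.867, 0.0, 0.0]
ft_force: [0.9, -0.4, 0.5]
grip_width: 0.999
grasp_force: 0.0
```

```bash
python3 - <<'E'
from h import *
from workcell import *
b=dict(np.load("box.npz"));k=b["C"]+.065*b["ey"];o=get_obs();state(o);delta(o,[*k,.14],2.10)
E
```

```text
p [0.4621 0.0186 0.2214] alpha 2.1 f [ 0.9 -0.4  0.5] w 0.0853 gf 0.0 t 1.4333
p [0.4621 0.0186 0.2214] turn [0.001 0.    0.   ] shift [0.064  0.0765 0.0814]
```

>>> jog_arm(
  plan=[
    [[0, 0, 0], [0.022, 0.026, 0.01], 0.05],
    [[0, 0, 0], [0.044, 0.052, 0.03], 0.05],
    [[0, 0, 0], [0.064, 0.0765, 0.055], 0.05],
    [[0, 0, 0], [0.064, 0.0765, 0.081], 0.05],
    [[0, 0, 0], [0.064, 0.0765, 0.081], 0.05],
    [[0, 0, 0], [0.064, 0.0765, 0.081], 0.05],
  ],
)

```text
clock: 1.93
position: [0.495, 0.1093, 0.1395]
ee_rot: [0.5, 0.866, -0.001, -0.001]
ft_force: [0.6, 0.3, 1.6]
grip_width: 0.583
grasp_force: 0.0
```

```bash
python3 - <<'E'
from h import *
from workcell import *
b=dict(np.load("box.npz"));k=b["C"]+.065*b["ey"];c=camera("scene");t=camera("top");o=get_obs();state(o);delta(o,[*k,.074],2.10)
cv2.imwrite("pics/a.png",np.vstack([cv2.resize(x["img"][v:v+150,u:u+260,::-1],None,fx=2,fy=2) for x,u,v in((c,180,120),(t,150,140))]))
E
```

```text
p [0.4966 0.1088 0.1415] alpha 2.092 f [ 1.3  0.4 -0.1] w 0.0498 gf 0.0 t 2.0333
p [0.4966 0.1088 0.1415] turn [ 0.001  0.001 -0.008] shift [0.0037 0.0011 0.0675]
```

View pics/a.png

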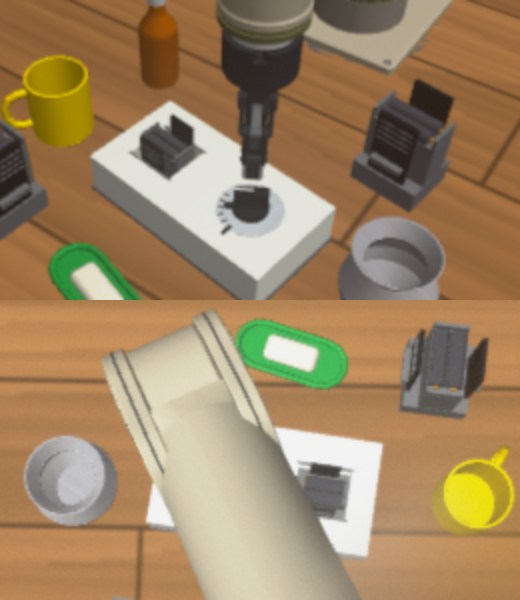

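The scene view shows the fingers right above the knob and in line with it, so I'll descend.

>>> jog_arm(
  plan=[
    [[0, 0, 0], [0.003, 0.001, 0.025], 0.05],
    [[0, 0, 0], [0.003, 0.001, 0.045], 0.05],
    [[0, 0, 0], [0.003, 0.001, 0.06], 0.05],
    [[0, 0, 0], [0.003, 0.001, 0.067], 0.05],
    [[0, 0, 0], [0.003, 0.001, 0.067], 0.05],
    [[0, 0, 0], [0.003, 0.001, 0.067], 0.05],
  ],
)

```text
clock: 2.53
position: [0.4962, 0.1124, 0.0746]
ee_rot: [0.501, 0.866, 0.0, 0.001]
ft_force: [-0.3, 0.5, 0.4]
grip_width: 0.586
grasp_force: 0.0
```

```bash
python3 - <<'E'
from h import *
from workcell import *
b=dict(np.load("box.npz"));k=b["C"]+.065*b["ey"];o=get_obs();state(o);delta(o,[*k,.074],2.10)
E
```

```text
p [0.4962 0.1124 0.0746] alpha 2.093 f [-0.3  0.5  0.4] w 0.05 gf 0.0 t 2.5333
p [0.4962 0.1124 0.0746] turn [ 0.001  0.001 -0.007] shift [ 0.0003 -0.0003  0.0006]
```

Centred. Now I'll close gently on the bar.

>>> jog_arm(
  plan=[
    [[0, 0, 0], [0, 0, 0], 0.02],
    [[0, 0, 0], [0, 0, 0], 0.016],
    [[0, 0, 0], [0, 0, 0], 0.01],
    [[0, 0, 0], [0, 0, 0], 0.005],
    [[0, 0, 0], [0, 0, 0], 0.005],
    [[0, 0, 0], [0, 0, 0], 0.005],
    [[0, 0, 0], [0, 0, 0], 0.005],
  ],
  force=25,
)

```text
clock: 3.12
position: [0.4961, 0.1128, 0.0742]
ee_rot: [0.5, 0.866, 0.0, 0.001]
ft_force: [0.1, 0.3, 6.6]
grip_width: 0.132
grasp_force: 30.4
```

```bash
python3 - <<'E'
from h import *
from workcell import *
b=dict(np.load("box.npz"));k=b["C"]+.065*b["ey"];o=get_obs();state(o);delta(o,[*k,.074],3.005);print(o["torque"])
E
```

```text
p [0.4961 0.1128 0.0742] alpha 2.094 f [0.1 0.3 6.6] w 0.0113 gf 30.4 t 3.1167
p [0.4961 0.1128 0.0742] turn [ 0.001  0.001 -0.911] shift [-0.0001 -0.0005  0.0002]
[-0.14624942  0.15281211  0.05438405]
```

Gripped at about 12 mm. I'll raise the tool 1 mm to ease the tip pressure and turn about -0.91 about tool z.

>>> jog_arm(
  plan=[
    [[0, 0, -0.12], [0, 0, -0.001], 0.005],
    [[0, 0, -0.24], [0, 0, -0.001], 0.005],
    [[0, 0, -0.36], [0, 0, -0.001], 0.005],
    [[0, 0, -0.48], [0, 0, -0.001], 0.005],
    [[0, 0, -0.6], [0, 0, -0.001], 0.005],
    [[0, 0, -0.72], [0, 0, -0.001], 0.005],
    [[0, 0, -0.84], [0, 0, -0.001], 0.005],
    [[0, 0, -0.911], [0, 0, -0.001], 0.005],
  ],
)

```text
clock: 3.78
position: [0.4956, 0.1121, 0.0743]
ee_rot: [0.065, 0.998, -0.0, 0.0]
ft_force: [1.1, -2.0, -1.9]
grip_width: 0.135
grasp_force: 29.3
```

>>> jog_arm(
  plan=[
    [[0, 0, 0], [0, 0, 0], 0.005],
    [[0, 0, 0], [0, 0, 0], 0.005],
    [[0, 0, 0], [0, 0, 0], 0.005],
  ],
)

```text
clock: 4.03
position: [0.4956, 0.1121, 0.0743]
ee_rot: [0.07, 0.998, -0.0, 0.0]
ft_force: [1.3, -3.9, -0.9]
grip_width: 0.131
grasp_force: 29.4
```

```bash
python3 - <<'E'
from h import *
from workcell import *
b=dict(np.load("box.npz"));k=b["C"]+.065*b["ey"];o=get_obs();state(o);delta(o,[*k,.074],3.005);print(o["torque"])
E
```

```text
p [0.4956 0.1121 0.0743] alpha 3.002 f [ 1.3 -3.9 -0.9] w 0.0112 gf 29.4 t 4.0333
p [0.4956 0.1121 0.0743] turn [-0.001  0.    -0.003] shift [-0.0002  0.0004  0.0003]
[-0.83268885 -0.27521525  0.02144952]
```

Open, then rise straight up and back out of the way so the dial can be checked.

>>> jog_arm(
  plan=[
    [[0, 0, 0], [0, 0, 0], 0.04],
    [[0, 0, 0], [0, 0, 0], 0.04],
    [[0, 0, 0], [0, 0, 0], 0.04],
    [[0, 0, 0], [0, 0, 0], 0.04],
    [[0, 0, 0], [0, 0, -0.03], 0.04],
    [[0, 0, 0], [0, 0, -0.07], 0.04],
    [[0, 0, 0], [0, 0, -0.11], 0.04],
    [[0, 0, 0], [0, 0, -0.11], 0.04],
  ],
)

```text
clock: 4.7
position: [0.4984, 0.1147, 0.1912]
ee_rot: [0.068, 0.998, 0.001, 0.005]
ft_force: [2.2, 0.6, 0.1]
grip_width: 0.465
grasp_force: 0.0
```

```bash
python3 - <<'E'
from h import *
from workcell import *
b=dict(np.load("box.npz"));k=b["C"]+.065*b["ey"];q=b["C"]-.07*b["ey"];S=camera("scene");o=get_obs();state(o);delta(o,[*q,.18],1.434)
uv=proj(S,[[*k,.094],*[[*(k+.02*(np.cos(a)*b["ex"]-np.sin(a)*b["ey"])),.094] for a in(-.2,0,.2)]]);u0=uv[0].astype(int)-[30,25]
cr=cv2.resize(S["img"][u0[1]:u0[1]+60,u0[0]:u0[0]+60,::-1],None,fx=9,fy=9,interpolation=cv2.INTER_CUBIC)
for p in (uv-u0+.5)*9: cv2.circle(cr,tuple(int(v) for v in p),2,(0,0,255),-1)
cv2.imwrite("pics/k1.png",cr)
E
```

```text
p [0.4974 0.1138 0.1881] alpha 3.005 f [-0.1  0.5 -0.1] w 0.0401 gf 0.0 t 4.75
p [0.4974 0.1138 0.1881] turn [0.006 0.004 1.571] shift [ 0.0015 -0.1365  0.0079]
```

View pics/k1.png

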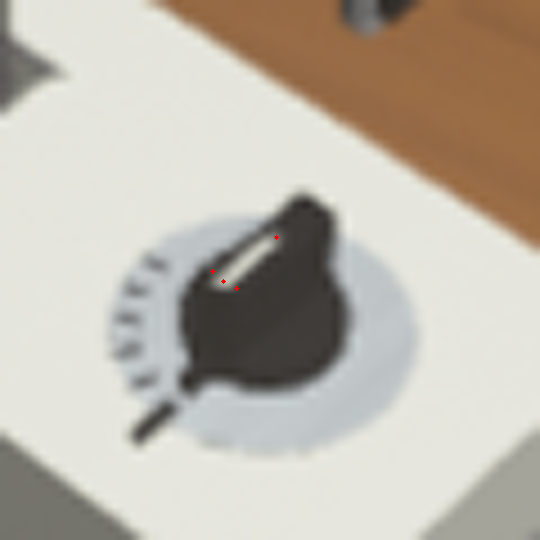

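The nose lines up with the long zero mark at (150,420), and the white line runs from (276,238) to (222,282) onto the 0 marker, so the dial is at zero. Now to the cassette.

>>> jog_arm(
  plan=[
    [[0, 0, 0.12], [0, -0.02, 0], 0.0854],
    [[0, 0, 0.24], [0, -0.04, 0], 0.0854],
    [[0, 0, 0.36], [0, -0.06, 0], 0.0854],
    [[0, 0, 0.48], [0, -0.08, 0], 0.0854],
    [[0, 0, 0.6], [0, -0.1, 0], 0.0854],
    [[0, 0, 0.72], [0, -0.12, 0], 0.0854],
    [[0, 0, 0.84], [0, -0.136, 0], 0.0854],
    [[0, 0, 0.96], [0, -0.136, 0], 0.0854],
  ],
)

```text
clock: 5.42
position: [0.476, -0.0256, 0.1833]
ee_rot: [0.526, 0.851, -0.001, -0.0]
ft_force: [0.1, -0.0, -0.9]
grip_width: 0.998
grasp_force: 0.0
```

>>> jog_arm(
  plan=[
    [[0, 0, 0.12], [0, 0, 0], 0.0854],
    [[0, 0, 0.24], [0, 0, 0], 0.0854],
    [[0, 0, 0.36], [0, 0, 0], 0.0854],
    [[0, 0, 0.48], [0, 0, 0], 0.0854],
    [[0, 0, 0.6], [0, 0, 0], 0.0854],
    [[0, 0, 0.611], [0, 0, 0], 0.0854],
    [[0, 0, 0.611], [0, 0, 0], 0.0854],
    [[0, 0, 0.611], [0, 0, 0], 0.0854],
  ],
)

```text
clock: 6.08
position: [0.4767, -0.0219, 0.1839]
ee_rot: [0.753, 0.659, -0.0, -0.0]
ft_force: [-0.0, 0.4, 0.3]
grip_width: 1.003
grasp_force: 0.0
```

```bash
python3 - <<'E'
from h import *
from workcell import *
b=dict(np.load("box.npz"));q=b["C"]-.07*b["ey"];o=get_obs();state(o);delta(o,[*q,.067],1.434)
E
```

```text
p [ 0.4767 -0.0219  0.1839] alpha 1.438 f [-0.   0.4  0.3] w 0.0856 gf 0.0 t 6.0833
p [ 0.4767 -0.0219  0.1839] turn [-0.001  0.     0.004] shift [0.0008 0.0007 0.1169]
```

>>> jog_arm(
  plan=[
    [[0, 0, 0], [0.001, 0, 0.03], 0.0854],
    [[0, 0, 0], [0.001, 0, 0.055], 0.0854],
    [[0, 0, 0], [0.001, 0, 0.075], 0.0854],
    [[0, 0, 0], [0.001, 0, 0.09], 0.0854],
    [[0, 0, 0], [0.001, 0, 0.105], 0.0854],
    [[0, 0, 0], [0.001, 0, 0.117], 0.0854],
    [[0, 0, 0], [0.001, 0, 0.117], 0.0854],
    [[0, 0, 0], [0.001, 0, 0.117], 0.0854],
  ],
)

```text
clock: 6.75
position: [0.4768, -0.0208, 0.0672]
ee_rot: [0.753, 0.658, -0.0, -0.0]
ft_force: [-0.2, 1.0, 0.5]
grip_width: 0.999
grasp_force: 0.0
```

```bash
python3 - <<'E'
from h import *
from workcell import *
b=dict(np.load("box.npz"));q=b["C"]-.07*b["ey"];S=camera("scene");o=get_obs();state(o);delta(o,[*q,.067],1.434)
u=proj(S,[[*q,.09]])[0].astype(int)-[50,45]
cv2.imwrite("pics/g0.png",cv2.resize(S["img"][u[1]:u[1]+90,u[0]:u[0]+100,::-1],None,fx=6,fy=6,interpolation=cv2.INTER_CUBIC))
E
```

```text
p [ 0.4773 -0.0209  0.0678] alpha 1.435 f [ 1.3 -0.2  1.1] w 0.0856 gf 0.0 t 6.8
p [ 0.4773 -0.0209  0.0678] turn [ 0.    -0.     0.001] shift [-0.0003  0.0001  0.0008]
```

View pics/g0.png

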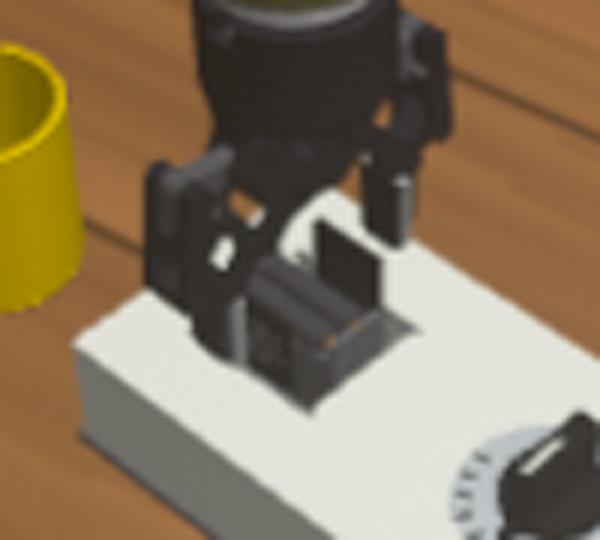

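The fingers straddle both plates, the near one at (215,330) and the far one at (390,230). The pads reach below the plate tops, so I'll pinch.

>>> jog_arm(
  plan=[
    [[0, 0, 0], [0, 0, 0], 0.065],
    [[0, 0, 0], [0, 0, 0], 0.058],
    [[0, 0, 0], [0, 0, 0], 0.052],
    [[0, 0, 0], [0, 0, 0], 0.046],
    [[0, 0, 0], [0, 0, 0], 0.038],
    [[0, 0, 0], [0, 0, 0], 0.036],
    [[0, 0, 0], [0, 0, 0], 0.036],
    [[0, 0, 0], [0, 0, 0], 0.036],
  ],
  force=40,
)

```text
clock: 7.47
position: [0.4785, -0.0211, 0.0695]
ee_rot: [0.754, 0.657, 0.001, 0.001]
ft_force: [-5.1, -0.3, 20.6]
grip_width: 0.425
grasp_force: 35.5
```

>>> jog_arm(
  plan=[
    [[0, 0, 0], [0, 0, 0], 0.036],
    [[0, 0, 0], [0, 0, 0], 0.036],
    [[0, 0, 0], [0, 0, 0], 0.036],
  ],
)

```text
clock: 7.72
position: [0.4784, -0.0211, 0.0694]
ee_rot: [0.754, 0.657, 0.001, 0.001]
ft_force: [-4.6, -0.7, 21.6]
grip_width: 0.432
grasp_force: 35.5
```

The width reads 36.7 mm instead of 42, with 20 N pushing up, so I'll look.

```bash
python3 - <<'E'
from h import *
from workcell import *
b=dict(np.load("box.npz"));q=b["C"]-.07*b["ey"];S=camera("scene");o=get_obs();state(o);print(o["torque"])
u=proj(S,[[*q,.09]])[0].astype(int)-[40,35]
cv2.imwrite("pics/g1.png",cv2.resize(S["img"][u[1]:u[1]+70,u[0]:u[0]+80,::-1],None,fx=8,fy=8,interpolation=cv2.INTER_CUBIC))
E
```

```text
p [ 0.4785 -0.0211  0.0695] alpha 1.434 f [-5.6 -0.6 21.1] w 0.0365 gf 35.5 t 7.7667
[-0.10272726  1.25922057  0.07759946]
```

View pics/g1.png

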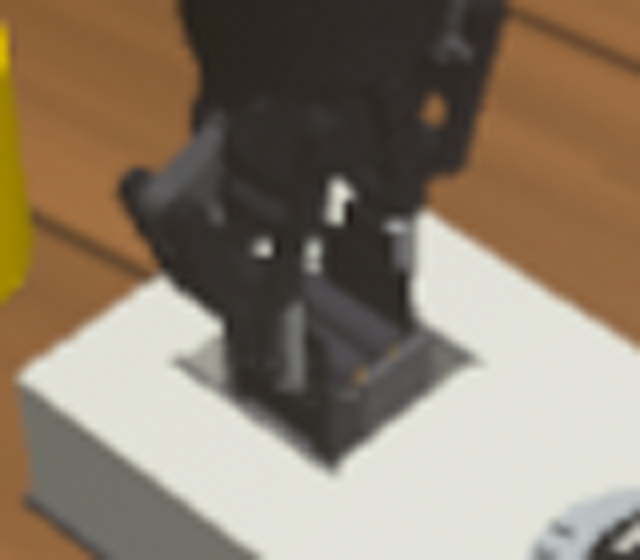

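Both pads are flat on the plates, with the near plate visibly moved in. The upward push comes from the pads swinging forward against friction. I'll lift slowly and watch the force.

>>> jog_arm(
  plan=[
    [[0, 0, 0], [0, 0, -0.002], 0.036],
    [[0, 0, 0], [0, 0, -0.004], 0.036],
    [[0, 0, 0], [0, 0, -0.006], 0.036],
    [[0, 0, 0], [0, 0, -0.008], 0.036],
    [[0, 0, 0], [0, 0, -0.01], 0.036],
    [[0, 0, 0], [0, 0, -0.012], 0.036],
    [[0, 0, 0], [0, 0, -0.012], 0.036],
    [[0, 0, 0], [0, 0, -0.012], 0.036],
  ],
)

```text
clock: 8.43
position: [0.477, -0.021, 0.0794]
ee_rot: [0.754, 0.657, -0.0, 0.0]
ft_force: [0.5, 0.4, -1.2]
grip_width: 0.427
grasp_force: 32.3
```

The force is now about -1.2 N, which matches the cassette's weight, so it came free. I'll lift on.

>>> jog_arm(
  plan=[
    [[0, 0, 0], [0, 0, -0.008], 0.036],
    [[0, 0, 0], [0, 0, -0.018], 0.036],
    [[0, 0, 0], [0, 0, -0.03], 0.036],
    [[0, 0, 0], [0, 0, -0.042], 0.036],
    [[0, 0, 0], [0, 0, -0.054], 0.036],
    [[0, 0, 0], [0, 0, -0.066], 0.036],
    [[0, 0, 0], [0, 0, -0.078], 0.036],
    [[0, 0, 0], [0, 0, -0.088], 0.036],
  ],
)

```text
clock: 9.1
position: [0.4771, -0.021, 0.1689]
ee_rot: [0.754, 0.657, 0.0, 0.0]
ft_force: [0.2, 0.2, -1.5]
grip_width: 0.426
grasp_force: 32.4
```

>>> jog_arm(
  plan=[
    [[0, 0, 0], [0, 0, -0.006], 0.036],
    [[0, 0, 0], [0, 0, -0.01], 0.036],
    [[0, 0, 0], [0, 0, -0.01], 0.036],
    [[0, 0, 0], [0, 0, -0.01], 0.036],
    [[0, 0, 0], [0, 0, -0.01], 0.036],
    [[0, 0, 0], [0, 0, -0.01], 0.036],
    [[0, 0, 0], [0, 0, -0.01], 0.036],
    [[0, 0, 0], [0, 0, -0.01], 0.036],
  ],
)

```text
clock: 9.77
position: [0.4769, -0.0209, 0.177]
ee_rot: [0.754, 0.657, -0.0, -0.0]
ft_force: [0.6, -0.4, -1.2]
grip_width: 0.428
grasp_force: 32.4
```

```bash
python3 - <<'E'
from h import *
from workcell import *
S=camera("scene");o=get_obs();state(o)
cv2.imwrite("pics/g2.png",cv2.resize(S["img"][110:260,200:370,::-1],None,fx=4,fy=4,interpolation=cv2.INTER_CUBIC)[:600])
E
```

```text
p [ 0.4769 -0.0209  0.1771] alpha 1.434 f [ 0.5  0.6 -2.1] w 0.0369 gf 32.4 t 9.8167
```

View pics/g2.png

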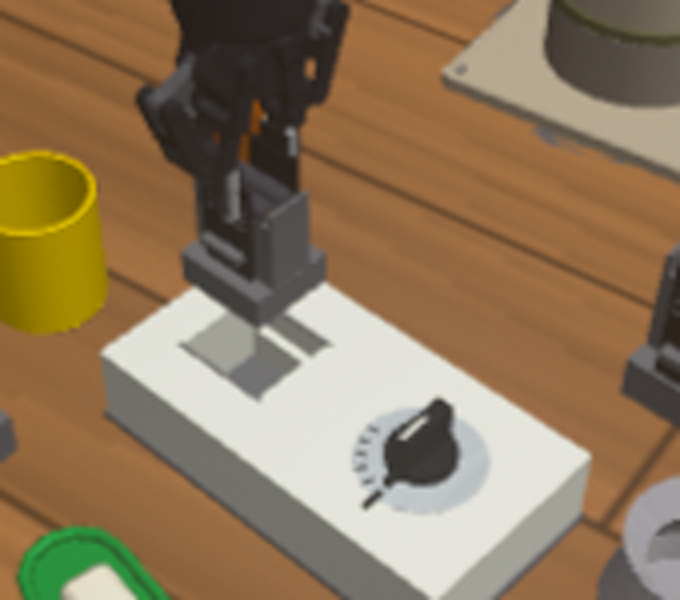

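The cassette hangs upright and clear of the box, with its foot at about (255,280) over the empty slot. The dial is still on zero and the bystanders have not moved. The tool rose about 10 cm, so I'm handing in.

```bash
python3 -c "
from workcell import *
print(hand_in())"
```

```text
the job is handed in; nothing more can be done
None
```

I turned the dial to zero and let go, then pinched the cassette's catches and lifted it out; it is held upright and still with its underside about 5 cm above the box, and the job is handed in (hand-in returned no verdict).

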